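# Lock the sample carousel for cleaning

### The arm

A 6-joint arm with a two-finger parallel gripper is mounted at the origin on the work surface. World frame = base frame: x ahead of the robot, y to its left, z up, the work surface at z = 0. Lengths are in m, angles in rad, forces in N, time in s.
With the tool pointing down it reaches from about 0.3 to 0.85 m from the base axis. Payload 5.4 kg.
Tool frame: the origin (TCP) lies on the mounting face of the last link; the fingertips stand 173 mm ahead of it and the grasp point (between the pads) lies 155 mm ahead of it (ctrl.tip_reach is the distance from the TCP to the fingertips, in m); z points along the fingers, y is the line along which they close (so a half turn about z gives the same grasp; the last joint's range is limited). The gripper opens to 85 mm and grips with 20 to 120 N. Pads are 22 mm wide; open, the fingers measure 114 mm over their backs; the gripper's body (76 mm by 85 mm) begins 54 mm behind the grasp point. The pads swing forward as they close: fully open they stand 13 mm farther back than shut.
Start: joints at [-1.43, 0.158, 1.597, -0, 1.386, -0.21], TCP at [0.198, -0.54, 0.405] pointing down, gripper open.
Joint ranges: [-2.91, 2.91], [-0.94, 2.29], [0.18, 2.7], [-1.29, 4.43], [0.17, 2.64], [-3, 3]. Speed limits (rad/s): [2.57, 2.57, 3.14, 3.14, 3.14, 3.14].

### API

Orientations are given as [roll, pitch, yaw] about the fixed x, y, z axes, in that order (R = Rz(yaw) Ry(pitch) Rx(roll)).
In Python, from workcell import ctrl, read_camera, camera_params gives the robot as it stands.
- The arm moves only by the tool move_arm, never from a script. Its argument "targets" is a list of rows, each a list of 2 entries, a list of its own where there are three numbers: the shift along the tool's x, y, z in cm, then the turn about the tool's z in degrees. In form: [[[dx, dy, dz], roll], ...]. A call has 1 to 10 rows; each row shifts and turns the commanded pose from where the row before left it, along the tool's axes as they then stand; what a row does not reach is not made up. A row lasts 1/8 s, in which the tool goes at most 62.5 mm and 10.7 degrees, less where a joint would pass 70% of its speed; a pose out of reach is approached as far as the arm can. A call with a gripper value outside its range is refused whole. "claw" is the closure, from -1 (fully open) to 1 (shut), so that 0 is half open, set as the call begins (left out, the last holds). The fingers move at their own pace and stop on an object; "squeeze" is the grip in N (left out, the last holds). Time passes only in rows, so rows that do not move let the fingers close. It gives the time, the measured TCP pose, the force, the opening and the grip force at its end, in the units of the state.
- ctrl.read_state(): the state, without advancing time (a new reading comes with each control period).
- read_camera(name): name is "scene" or "top" or "wrist"; returns the picture (480x640x3 uint8, red, green, blue); there is no depth.
- camera_params(name): a dict with "fovy" (degrees; the focal length in pixels is half the picture's height over the tangent of half this angle, whatever the lens; pixels are square), "cx", "cy" (the principal point, pixels), "origin" and "rotation" of the camera in the world. Camera axes: x right, y down, z forward; pixel columns grow to the right and rows downward; lengths in m; the calibration is good to about 2 mm. A picture is of the moment at which its call begins: read the wrist's pose just before it. camera_params takes no time and is no camera call; for the wrist camera it gives the pose at the moment of the call.
- ctrl.close_job(): hands the job in; it is judged then, once.
The state is a dict: "time_s": time; "joint_pos": joint angles; "joint_velocities": joint speeds; "joint_torque": joint torques, N m; "tool_pos": TCP position; "tool_rot": TCP orientation; "contact_force": force on the tool from outside, world axes, zero at the start; "ft_torque": the same for the moment, N m; "width": finger opening in m; "grip_force": force on a finger pad.
Only numpy, scipy, OpenCV 4.12 (cv2) and the standard library are available. Lean on these libraries where they do the work, as an engineer would, in place of code of your own. Each camera call takes 0.05 s, during which the arm holds its last target. There are 200 camera calls.

### The job

Lock the sample carousel: turn its disc until the deep keyway in the rim faces the guide channel, lay the steel locking bar flat in the channel with the tapered nose forward, and slide it in until the nose is right at the bottom of the keyway. Then press the sprung interlock plunger on the carousel's corner fully down and let it come back up. Leave the jars, bottle and beaker standing where they are.

Things in the scene. Friction and masses are not known exactly. Their poses are not given: they have to be found in the camera images.
- carousel: The carousel's fixed frame, bolted down: a dark metal base 240 x 240 mm, 25 mm high, with a tongue 90 mm wide that runs out along its +y to 235 mm from the origin. Origin: on the table, under the disc's vertical axis; z up. The guide channel lies on the tongue along +y (x = 0).
- channel_end (a point): Outer end of the guide channel, centre of its floor, 220 mm from the disc's axis (axes as the frame's). The channel is open on top and at both ends, 36 mm wide, between steel walls 10 mm thick and 14 mm high, from y = 105 to 220 mm, outer 15 mm flared. Its floor, the base's top, is 25 mm above the table and runs on level under the disc.
- grip_top (a point): Centre of the top of the disc's dark steel grip bar, on the disc's axis, 108 mm above the table. The grip bar is 80 mm long, 22 mm wide, 60 to 108 mm above the table; its length points at the keyway (and away from it). The disc turns either way without a stop, stays where it is left, and needs about 0.12 N m. The point's y axis points from the axis to the keyway, z up.
- disc_rim (a point): Point on the disc's top face at its rim, opposite the keyway. The disc is aluminium, 190 mm across, from 28 to 52 mm above the table, and carries six small amber vials (20 mm across, tops 72 mm above the table, 76 mm from the axis).
- keyway_mouth (a point): Middle of the deep keyway's mouth, at the disc's rim (95 mm from the axis) on its top face, 52 mm above the table. The keyway is a parallel slot 36 mm wide that runs 40 mm in from the rim, to 55 mm from the axis, through the disc's full thickness. Two other notches of the same width, 120 degrees either side, are only 12 mm deep: they are not the keyway.
- bar_grip (a point): Centre of the grip of the loose steel locking bar (0.3 to 0.65 kg): an upright aluminium block on the bar, 14 mm across it, 50 mm along it, 20 to 60 mm above the bar's underside. This point is 40 mm above the underside, 100 mm behind the nose tip and 40 mm from the bar's square end. Its y axis points along the bar to the nose, z up.
- bar_nose (a point): Tip of the locking bar's nose, at its underside, mid-width. The bar is 140 mm long, 30 mm wide and 20 mm high; the nose end tapers to 16 mm over 22 mm, the other end is square. It lies flat on its underside. Home, the tip is 55 mm from the disc's axis, against the bottom of the keyway.
- plunger_top (a point): Centre of the top of the sprung plunger's black mushroom head, 36 mm across, on the base's corner at x = -95, y = -95 mm of the carousel frame, 75 mm above the table when up. It moves straight down.
- plunger (a joint): The plunger's travel in m: 0 is up, 0.014 is fully down (needs about 8 N; 2.4 N to start it). It springs back by itself.
- jar_a_mid (a point): Centre of a brown glass jar, 72 mm across, 110 mm high; a bystander.
- jar_b_mid (a point): Centre of a second such jar, 72 mm across, 110 mm high; a bystander.
- jar_c_mid (a point): Centre of a brown glass jar with a white cap, 64 mm across, 100 mm high, standing by the channel; a bystander.
- bottle_mid (a point): Centre of a clear glass bottle, 64 mm across, 170 mm high, standing by the channel; a bystander.
- beaker_mid (a point): Centre of a glass beaker, 68 mm across, 85 mm high, beyond the carousel; a bystander.
There are look-alikes about, which are no part of the job. Of the things that look like the part that bears bar_grip, the smallest one is meant.

How it is judged:
On the way, in this order (a step that is already met when the one before it is completed fails the run):
1. the disc's deep keyway faces the guide channel (x of keyway_mouth in the frame of carousel between -0.009 and 0.009 m and y of keyway_mouth in the frame of carousel above 0.08 m), for 0.2 s.
2. the locking bar is home in the keyway (x of bar_nose in the frame of carousel between -0.006 and 0.006 m and y of bar_nose in the frame of carousel below 0.063 m and z of bar_nose in the frame of carousel below 0.031 m), for 0.2 s.
3. the plunger is pressed fully down (value of joint plunger above 0.0125 m), for 0.1 s.
At the end, for the whole second after the job is handed in: Keyway mouth within 9 mm of the channel's centre line; locking bar flat in the channel, nose within 8 mm of the keyway's bottom and 6 mm of the centre line; plunger up again, after a press to within 1.5 mm of its full stroke once the bar was home (all of step 1 and x of bar_nose in the frame of carousel between -0.006 and 0.006 m and y of bar_nose in the frame of carousel between 0.045 and 0.063 m and z of bar_nose in the frame of carousel below 0.03 m and x of bar_grip in the frame of carousel between -0.008 and 0.008 m and angle between bar_grip's own z axis and vertical below 0.06 rad and value of joint plunger below 0.002 m); the robot touches nothing.
It fails at once if jar_a is pushed more than 30 mm or tipped (distance of jar_a_mid from where it was at the start of the episode above 0.03 m or angle between jar_a_mid's own z axis and vertical above 0.3 rad).
It fails at once if jar_b is pushed more than 30 mm or tipped (distance of jar_b_mid from where it was at the start of the episode above 0.03 m or angle between jar_b_mid's own z axis and vertical above 0.3 rad).
It fails at once if jar_c is pushed more than 30 mm or tipped (distance of jar_c_mid from where it was at the start of the episode above 0.03 m or angle between jar_c_mid's own z axis and vertical above 0.3 rad).
It fails at once if the bottle is pushed more than 30 mm or tipped (distance of bottle_mid from where it was at the start of the episode above 0.03 m or angle between bottle_mid's own z axis and vertical above 0.3 rad).
It fails at once if the beaker is pushed more than 30 mm or tipped (distance of beaker_mid from where it was at the start of the episode above 0.03 m or angle between beaker_mid's own z axis and vertical above 0.3 rad).
It also fails if it takes over 72 s, if anything falls off the work surface, if the arm or the gripper's body presses on something with over 40 N, if the wrist force passes 120 N, or if a joint passes its speed limit or range.

## Working session

There is one attempt and no reset: what is moved stays moved. The work goes in short steps, Python scripts to look and compute and a tool call to move; the robot and the scene stay as the last step left them, time stands still between calls to the robot, and variables do not carry over. Pictures are saved under pics/ and viewed, at most 10 in all, crops included, and the job is handed in when it is done.

Besides the shell and the picture viewer there is one more tool, called after "Request:" by a JSON object that holds its "method" and its "body". move_arm: Moves the arm, as the interface text tells. Its arguments: {"type":"object","properties":{"targets":{"type":"array"},"claw":{"type":"number"},"squeeze":{"type":"number"}},"required":["targets"]}

```bash
ls; mkdir -p pics; python3 - <<'E'
from workcell import ctrl, read_camera, camera_params
import cv2
s=ctrl.read_state(); print(s['tool_pos'],s['tool_rot'],s['width'])
for n in ['scene','top']:
    p=camera_params(n); print(n,p)
    cv2.imwrite(f'pics/{n}0.png',read_camera(n)[:,:,::-1])
print(camera_params('wrist'))
E
```

```text
pics
[ 0.19754561 -0.53970273  0.40369811] [-3.13971081e+00 -4.05989765e-04  3.50773919e-01] 0.08550533771422328
scene {'fovy': 49.77485262339054, 'cx': 316.0313076893029, 'cy': 240.7761053135225, 'origin': array([1.30123547, 0.74814807, 0.88978878]), 'rotation': array([-2.22063477,  0.00254961,  2.27359361])}
top {'fovy': 47.14354239363358, 'cx': 319.1124978829206, 'cy': 237.48555357723333, 'origin': array([0.2401733 , 0.06050283, 1.52672932]), 'rotation': array([-2.96820265e+00,  1.47533896e-04, -1.56295689e+00])}
{'fovy': 68.82532095852446, 'cx': 317.25894857971844, 'cy': 241.3867356948216, 'origin': array([ 0.27175143, -0.51336482,  0.37307377]), 'rotation': array([ 2.83474439e+00,  1.36203496e-03, -1.22031682e+00])}
```

View pics/top0.png

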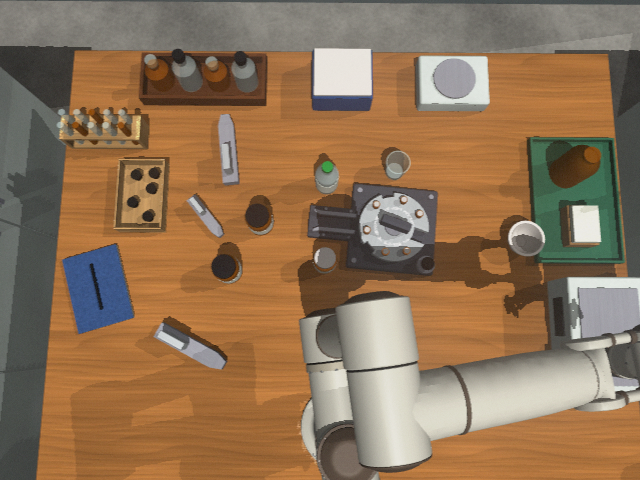

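View pics/scene0.png

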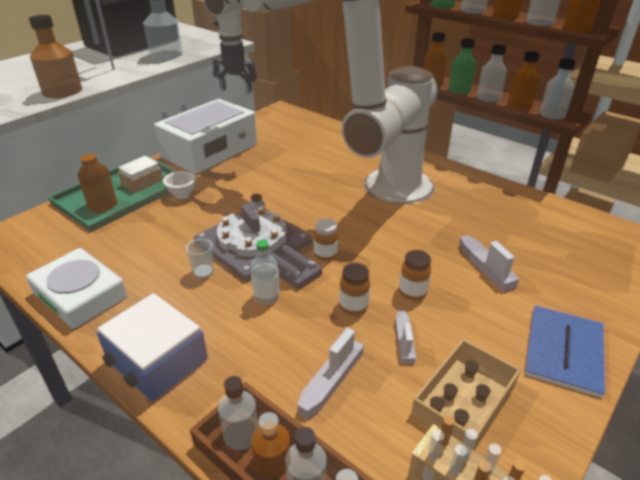

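The top view shows the carousel at (393,228) with its channel toward the left, ending at about (310,221). The smallest bar is at (205,215), between the vial box and jars (258,217) and (227,267). The bottle is at (327,175), jar_c at (325,260) and the beaker at (397,163). Next I'll zoom in.

```bash
cat > h.py <<'E'
import numpy as np, cv2
from scipy.spatial.transform import Rotation as R
from workcell import ctrl, read_camera, camera_params
def cam(n):
    p=camera_params(n); f=240/np.tan(np.radians(p['fovy']/2))
    return f,p['cx'],p['cy'],np.array(p['origin']),R.from_euler('xyz',p['rotation']).as_matrix()
def ray(c,uv,z):
    f,cx,cy,o,M=c; d=M@np.array([(uv[0]-cx)/f,(uv[1]-cy)/f,1.]); return o+d*(z-o[2])/d[2]
def proj(c,P):
    f,cx,cy,o,M=c; q=M.T@(np.array(P)-o); return np.array([f*q[0]/q[2]+cx,f*q[1]/q[2]+cy])
E
python3 - <<'E'
from h import *
c=cam('top'); 
for uv,z in [((393,222),.108),((313,221),.025),((427,263),.075),((190,198),.02),((221,234),.02),((202,208),.06),((325,175),.17),((325,255),.1),((258,211),.11),((226,262),.11),((397,158),.085)]: print(uv,ray(c,uv,z).round(3))
im=cv2.imread('pics/top0.png')
a=cv2.resize(im[170:285,295:455],None,fx=5,fy=5,interpolation=cv2.INTER_CUBIC)[:, :800]
cv2.imwrite('pics/a.png',a)
E
```

```text
(393, 222) [ 0.532 -0.131  0.108]
(313, 221) [0.55  0.08  0.025]
(427, 263) [ 0.428 -0.225  0.075]
(190, 198) [0.614 0.427 0.02 ]
(221, 234) [0.512 0.336 0.02 ]
(202, 208) [0.576 0.383 0.06 ]
(325, 175) [0.64  0.049 0.17 ]
(325, 255) [0.444 0.047 0.1  ]
(258, 211) [0.558 0.224 0.11 ]
(226, 262) [0.422 0.304 0.11 ]
(397, 158) [ 0.715 -0.148  0.085]
```

View pics/a.png

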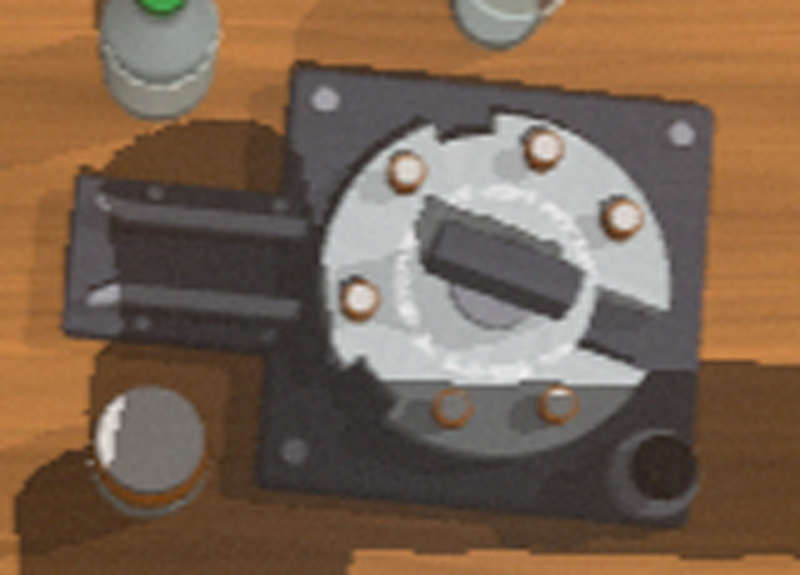

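The crop shows the keyway on the right-lower side at about crop (625,330). The shallow notches are at (465,130) and (370,385). The grip bar top runs from (440,240) to (575,300). The base corners give the frame.

```bash
python3 - <<'E'
from h import *
c=cam('top'); u=lambda a,b:(a/5+295-.4,b/5+170-.4)
P=[ray(c,u(*q),.025)[:2] for q in [(293,65),(712,105),(688,525),(258,487)]]
C=sum(P)/4; print('centre',C,[np.round(p,3) for p in P])
ey=(P[0]-P[1]+P[3]-P[2]); print('ey ang',np.degrees(np.arctan2(ey[1],ey[0])))
T=[ray(c,u(*q),.025)[:2] for q in [(80,175),(65,333)]]; t=sum(T)/2-C; print('tongue',np.linalg.norm(t),np.degrees(np.arctan2(t[1],t[0])))
im=cv2.imread('pics/a.png')
# grip-bar top: hand corners
G=[ray(c,u(*q),.108)[:2] for q in [(447,218),(585,272),(570,295),(432,250)]]
print('grip',sum(G)/4,[np.round(g,3) for g in G]); d=G[1]-G[0]+G[2]-G[3]; print(np.degrees(np.arctan2(d[1],d[0])))
K=[ray(c,u(*q),.052)[:2] for q in [(670,307),(643,375)]]; k=sum(K)/2-C; print('key',np.linalg.norm(k),np.degrees(np.arctan2(k[1],k[0])),np.linalg.norm(K[0]-K[1]))
for q in [(425,235+0),]: pass
print('plunger',ray(c,u(664,465),.075))
# bar in top image
t=cv2.imread('pics/top0.png'); cv2.imwrite('pics/b.png',cv2.resize(t[180:250,170:300],None,fx=6,fy=6,interpolation=cv2.INTER_CUBIC))
E
```

```text
centre [ 0.53117971 -0.13999345] [array([ 0.661, -0.032]), array([ 0.64 , -0.268]), array([ 0.402, -0.248]), array([ 0.421, -0.012])]
ey ang 85.08597765928153
tongue 0.2319366740257284 84.96494726961053
grip [ 0.53337928 -0.14008983] [array([ 0.555, -0.108]), array([ 0.527, -0.18 ]), array([ 0.514, -0.172]), array([ 0.538, -0.1  ])]
-109.82573642791083
key 0.09328802016151139 -109.58870133440227 0.04081747453845188
plunger [ 0.42891354 -0.22563826  0.075     ]
```

View pics/b.png

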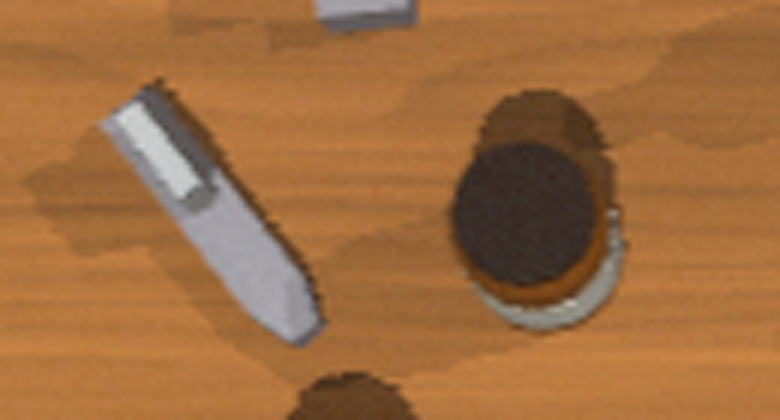

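Block centre is at about crop (160,152) and the nose tip near (312,335), pointing toward the robot. The disc needs 165° clockwise. I'll start by moving over it.

Request:
{"method": "move_arm", "body": {"targets": [[[5,-2.9,0],0],[[5,-2.9,0],0],[[5,-2.9,0],0],[[5,-2.9,0],0],[[5,-2.9,0],0],[[5,-2.9,0],0],[[5,-2.9,0],0],[[5,-2.9,0],0],[[5,-2.9,0],0],[[0,0,0],0]], "claw": -1}}

```text
time_s: 1.35
tool_pos: [0.5319, -0.1371, 0.4041]
tool_rot: [-3.14, 0.0, 0.356]
contact_force: [-0.0, -1.1, 0.0]
width: 0.0855
grip_force: 0.0
```

Request:
{"method": "move_arm", "body": {"targets": [[[0,0,0],-10],[[0,0,0],-10],[[0,0,0],-10],[[0,0,0],-10],[[0,0,0],-10],[[0,0,0],0],[[0,0,0],0]]}}

```text
time_s: 2.22
tool_pos: [0.5302, -0.1406, 0.4045]
tool_rot: [-3.141, 0.0, 1.22]
contact_force: [-0.4, 0.8, 0.4]
width: 0.0854
grip_force: 0.0
```

```bash
cat >> h.py <<'E'
def go(x,y,z,psi):
    "tool-frame shift (cm) and roll (deg) from the present pose to TCP x,y,z with tool-x heading psi deg"
    s=ctrl.read_state(); M=R.from_euler('xyz',s['tool_rot']).as_matrix()
    d=M.T@(np.array([x,y,z])-s['tool_pos'])*100; p=np.degrees(s['tool_rot'][2])
    print('t',round(s['time_s'],2),'pos',s['tool_pos'].round(4),'psi',round(p,2),'j6',round(s['joint_pos'][5],2),'shift',d.round(2),'roll',round((p-psi+180)%360-180,2))
E
python3 - <<'E'
from h import *
go(.532,-.140,.24,70.3)
c=cam('wrist'); im=read_camera('wrist'); cv2.imwrite('pics/w1.png',im[:,:,::-1])
np.savez('pics/w1.npz',f=c[0],cx=c[1],cy=c[2],o=c[3],M=c[4])
E
```

```text
t 2.23 pos [ 0.5302 -0.1406  0.4045] psi 69.9 j6 -0.13 shift [ 0.12  0.15 16.45] roll -0.4
```

View pics/w1.png

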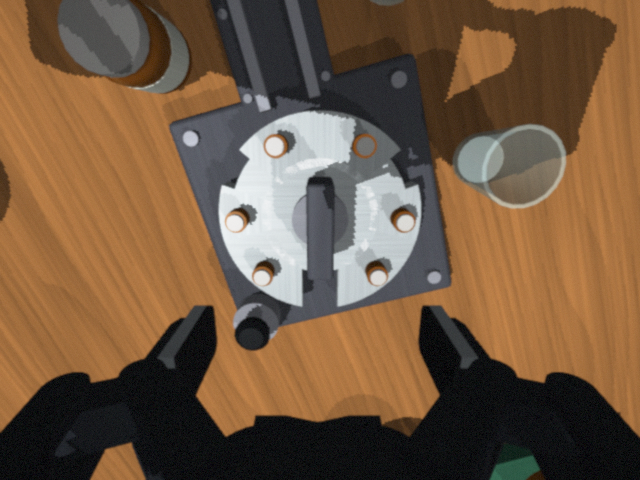

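The wrist view shows the grip bar vertical at column 319 and the keyway straight down at (319,290). The vial tops are at (275,145), (364,145), (404,221), (377,275), (263,276) and (236,221).

```bash
cat >> h.py <<'E'
def circ(P,r):
    from scipy.optimize import least_squares
    P=np.array(P)[:,:2]; s=least_squares(lambda c:np.hypot(*(P-c).T)-r,P.mean(0)); return s.x,np.abs(s.fun).max()
def load(n): d=np.load(n); return d['f'],d['cx'],d['cy'],d['o'],d['M']
E
python3 - <<'E'
from h import *
c=load('pics/w1.npz')
C,e=circ([ray(c,q,.072) for q in [(275,145),(364,145),(404,221),(377,275),(263,276),(236,221)]],.076); print(C,e)
B=[ray(c,q,.027)[:2] for q in [(190,138),(398,79),(434,277)]]; print('bolts',(B[0]+B[2])/2,B)
d=B[0]-B[1]; d2=B[1]-B[2]; print(np.degrees(np.arctan2(*d[::-1])), np.degrees(np.arctan2(*d2[::-1])))
k=(ray(c,(302,305),.052)+ray(c,(337,305),.052))[:2]/2-C; print('key',np.linalg.norm(k),np.degrees(np.arctan2(k[1],k[0])))
m=[ray(c,q,.025)[:2] for q in [(171,122),(412,56),(450,285)]]; print('corners mid',(m[0]+m[2])/2)
E
```

```text
[ 0.53391846 -0.14121418] 0.0016629452062701389
bolts [ 0.5332961  -0.14291262] [array([ 0.4423665 , -0.03339673]), array([ 0.64206116, -0.05199366]), array([ 0.62422571, -0.25242851])]
174.67957307111598 84.91499764222749
key 0.09356719881532134 -110.08603482375841
corners mid [ 0.53497524 -0.14133322]
```

Request:
{"method": "move_arm", "body": {"targets": [[[0.05,0.35,4],0],[[0,0,4],0],[[0,0,4],0],[[0,0,3.5],0],[[0,0,0.4],0],[[0,0,0],0]]}}

```text
time_s: 3.02
tool_pos: [0.5344, -0.1412, 0.2467]
tool_rot: [3.14, 0.0, 1.223]
contact_force: [-0.0, -0.3, 1.2]
width: 0.0855
grip_force: 0.0
```

Request:
{"method": "move_arm", "body": {"targets": [[[0,0,0],0],[[0,0,0],0],[[0,0,0],0],[[0,0,0],0],[[0,0,0],0],[[0,0,0],0]], "claw": 1, "squeeze": 50}}

```text
time_s: 3.78
tool_pos: [0.5331, -0.1406, 0.2462]
tool_rot: [-3.137, 0.0, 1.224]
contact_force: [-9.7, 2.7, 10.0]
width: 0.0214
grip_force: 54.2
```

```bash
python3 - <<'E'
from h import *
go(.5335,-.141,.245,70)
s=ctrl.read_state(); print(s['width'],s['grip_force'],s['contact_force'])
E
```

```text
t 3.77 pos [ 0.5331 -0.1406  0.2462] psi 70.11 j6 -0.13 shift [-0.02  0.05  0.12] roll 0.11
0.021445485595650092 54.16356682777405 [-9.68396176  2.67543666  9.956736  ]
```

Request:
{"method": "move_arm", "body": {"targets": [[[0,-0.1,0],5],[[0,0,0],10],[[0,0,0],10],[[0,0,0],10],[[0,0,0],10],[[0,0,0],10],[[0,0,0],10],[[0,0,0],10],[[0,0,0],10]]}}

```text
time_s: 4.9
tool_pos: [0.5334, -0.1422, 0.2463]
tool_rot: [3.139, -0.003, -0.266]
contact_force: [1.4, -10.1, -2.4]
width: 0.0215
grip_force: 52.3
```

Request:
{"method": "move_arm", "body": {"targets": [[[0,0,0],10],[[0,0,0],10],[[0,0,0],10],[[0,0,0],10],[[0,0,0],10],[[0,0,0],10],[[0,0,0],10],[[0,0,0],10],[[0,0,0],0],[[0,0,0],0]]}}

```text
time_s: 6.15
tool_pos: [0.5321, -0.1434, 0.2462]
tool_rot: [3.139, -0.006, -1.657]
contact_force: [-10.5, -14.2, 3.4]
width: 0.0212
grip_force: 53.4
```

```bash
python3 - <<'E'
from h import *
go(.5335,-.141,.245,-95)
s=ctrl.read_state(); print(s['width'],s['grip_force'],s['contact_force'],s['ft_torque'])
E
```

```text
t 6.15 pos [ 0.5321 -0.1434  0.2462] psi -94.92 j6 2.75 shift [-0.25 -0.12  0.12] roll 0.08
0.021232421832519322 53.41846525669098 [-10.49025661 -14.19393521   3.4102799 ] [-1.72706169  0.81890141 -0.06734708]
```

Request:
{"method": "move_arm", "body": {"targets": [[[0,0,0],0],[[0,0,0],0],[[0,0,0],0],[[0,0,0],0]], "claw": -1}}

```text
time_s: 6.65
tool_pos: [0.5331, -0.1404, 0.2457]
tool_rot: [-3.142, 0.0, -1.656]
contact_force: [1.0, -0.4, 0.3]
width: 0.0853
grip_force: 0.0
```

Request:
{"method": "move_arm", "body": {"targets": [[[0,0,-3],0],[[0,0,-4],0],[[0,0,-5],0],[[0,0,-4],0],[[0,0,0],0],[[0,0,0],0]]}}

```text
time_s: 7.4
tool_pos: [0.5328, -0.1404, 0.4049]
tool_rot: [3.141, 0.0, -1.656]
contact_force: [0.2, -0.2, -1.1]
width: 0.0855
grip_force: 0.0
```

```bash
python3 - <<'E'
from h import *
go(.5335,-.141,.405,-95)
c=cam('wrist'); im=read_camera('wrist'); cv2.imwrite('pics/w2.png',im[:,:,::-1])
np.savez('pics/w2.npz',f=c[0],cx=c[1],cy=c[2],o=c[3],M=c[4])
c=cam('top')
uu=lambda a,b:(a/6+170-.4,b/6+180-.4)
g=ray(c,uu(160,152),.06);n=ray(c,uu(312,335),.01);e=ray(c,uu(128,105),.02);print(g,n,e,np.linalg.norm((g-n)[:2]),np.degrees(np.arctan2(*(n-g)[1::-1])))
g1=ray(c,uu(128,112),.06);g2=ray(c,uu(192,192),.06);print(np.degrees(np.arctan2(*(g2-g1)[1::-1])),np.linalg.norm(g1-g2))
E
```

```text
t 7.4 pos [ 0.5328 -0.1404  0.4049] psi -94.89 j6 2.75 shift [ 0.05 -0.07 -0.01] roll 0.11
[0.58483133 0.39946917 0.06      ] [0.50951836 0.33599688 0.01      ] [0.61674414 0.42478783 0.02      ] 0.09849251089785671 -139.87647115471253
-140.25497810667116 0.04834926200803787
```

View pics/w2.png

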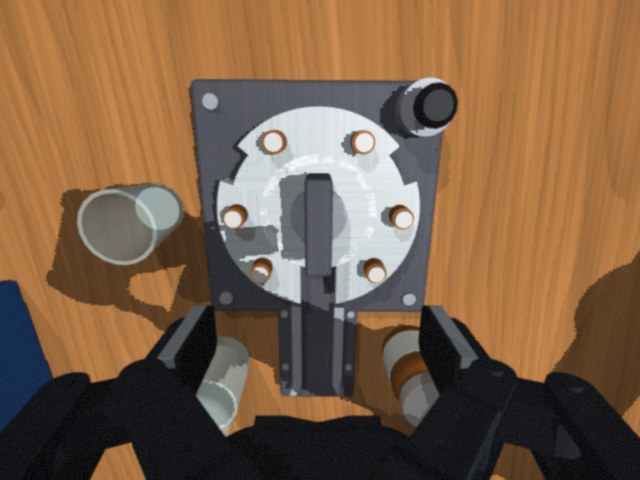

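The keyway now points down the picture, with its mouth edges at about (301,302) and (335,302), toward the channel (inner walls about 302 to 334). Bolts are at (210,101), (226,298) and (409,299).

```bash
python3 - <<'E'
from h import *
c=load('pics/w2.npz')
C,e=circ([ray(c,q,.072) for q in [(274,142),(363,142),(402,217),(376,270),(262,269),(235,217)]],.076); print(C,e)
b=[ray(c,q,.027)[:2] for q in [(210,101),(226,298),(409,299)]]; print('mid',(b[0]+b[2])/2)
for d in (b[1]-b[0],b[1]-b[2]): print(np.degrees(np.arctan2(d[1],d[0])))
k=(ray(c,(301,302),.052)+ray(c,(335,302),.052))[:2]/2-C; print('key',np.linalg.norm(k),np.degrees(np.arctan2(k[1],k[0])))
t=(ray(c,(282,395),.025)+ray(c,(353,396),.025))[:2]/2-C; print('tongue',np.linalg.norm(t),np.degrees(np.arctan2(t[1],t[0])))
g=np.array(ray(c,(282,395),.025)-ray(c,(353,396),.025)); print(np.linalg.norm(g))
print('plunger',ray(c,(436,105),.075))
go(.584,.399,.405,-140+180)
E
```

```text
[ 0.53232911 -0.14480881] 0.003511518825272286
mid [ 0.53303801 -0.14240012]
84.77374464749376
-5.269151737084262
key 0.09420142772253069 84.70220446323555
tongue 0.2344857027030033 84.83162185903191
0.08634177198051231
plunger [ 0.43151814 -0.22865864  0.075     ]
t 7.45 pos [ 0.5327 -0.1404  0.4041] psi -94.89 j6 2.75 shift [-5.418e+01 -5.100e-01 -3.000e-02] roll -134.89
```

Request:
{"method": "move_arm", "body": {"targets": [[[-6,-0.05,0],0],[[-6,-0.05,0],0],[[-6,-0.05,0],0],[[-6,-0.05,0],0],[[-6,-0.05,0],0],[[-6,-0.05,0],0],[[-6,-0.05,0],0],[[-6,-0.05,0],0],[[-6.2,-0.1,0],0]]}}

```text
time_s: 8.57
tool_pos: [0.5219, 0.1869, 0.4122]
tool_rot: [-3.091, 0.194, -1.38]
contact_force: [0.7, 0.0, -0.6]
width: 0.0853
grip_force: 0.0
```

Request:
{"method": "move_arm", "body": {"targets": [[[0,0,0],-10],[[0,0,0],-10],[[0,0,0],-10],[[0,0,0],-10],[[0,0,0],-10],[[0,0,0],-10],[[0,0,0],-10]]}}

```text
time_s: 9.45
tool_pos: [0.5221, 0.186, 0.4122]
tool_rot: [-2.943, 0.018, -0.157]
contact_force: [-0.4, -0.3, -0.6]
width: 0.085
grip_force: 0.0
```

Request:
{"method": "move_arm", "body": {"targets": [[[0,0,0],-10],[[0,0,0],-10],[[0,0,0],-10],[[0,0,0],-10],[[0,0,0],-10],[[0,0,0],-10],[[0,0,0],-5],[[0,0,0],0],[[0,0,0],0]]}}

```text
time_s: 10.58
tool_pos: [0.5223, 0.186, 0.4132]
tool_rot: [-3.041, -0.173, 0.96]
contact_force: [-0.0, 0.8, 0.5]
width: 0.0851
grip_force: 0.0
```

```bash
python3 - <<'E'
from h import *
go(.584,.399,.2,40)
c=cam('wrist'); im=read_camera('wrist'); cv2.imwrite('pics/w3.png',im[:,:,::-1])
np.savez('pics/w3.npz',f=c[0],cx=c[1],cy=c[2],o=c[3],M=c[4])
E
```

```text
t 10.57 pos [0.5223 0.186  0.4132] psi 54.98 j6 0.64 shift [17.01 -4.66 25.21] roll 14.98
```

View pics/w3.png

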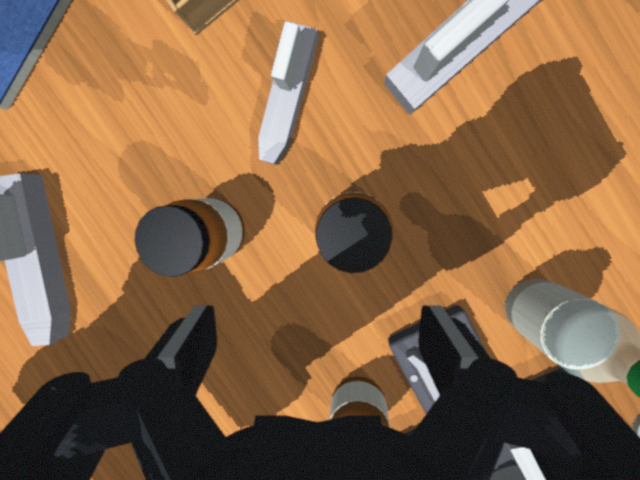

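The tool reached joint 6's limit and tilted. The bar is at about (285,90), with its nose near (270,155). First I'll work out the tilt.

```bash
python3 - <<'E'
from h import *
for r in ([-3.091,.194,-1.38],[-2.943,.018,-.157],ctrl.read_state()['tool_rot']):
    print(R.from_euler('xyz',r).as_matrix()[:,2].round(4))
print(ctrl.read_state()['joint_pos'].round(3))
E
```

```text
[ 0.0131  0.1986 -0.98  ]
[ 0.0134  0.1976 -0.9802]
[ 0.0163  0.1978 -0.9801]
[0.076 0.074 1.676 0.202 1.363 0.639]
```

The tilt is 11.4° toward +y, with j4 at 0.2. I'll undo it with the mirrored manoeuvre: run j6 to its lower limit and edge toward −y while watching the tilt.

Request:
{"method": "move_arm", "body": {"targets": [[[0,0,0],-10.5],[[0,0,0],-10.5],[[0,0,0],-10.5],[[0,0,0],-10.5],[[0,0,0],-10.5],[[0,0,0],-10.5],[[0,0,0],-10.5],[[0,0,0],-10.5],[[0,0,0],-10.5],[[0,0,0],-10.5]]}}

```text
time_s: 11.88
tool_pos: [0.5224, 0.186, 0.414]
tool_rot: [2.948, -0.049, 2.812]
contact_force: [-0.4, 0.4, -0.2]
width: 0.0853
grip_force: 0.0
```

Request:
{"method": "move_arm", "body": {"targets": [[[0,0,0],-10.5],[[0,0,0],-10.5],[[0,0,0],-10.5],[[0,0,0],-10.5],[[0,0,0],-10.5],[[0,0,0],-10.5],[[0,0,0],-10.5],[[0,0,0],-10.5],[[0,0,0],-10.5],[[0,0,0],-5]]}}

```text
time_s: 13.12
tool_pos: [0.5224, 0.186, 0.414]
tool_rot: [3.125, 0.199, -1.743]
contact_force: [-0.1, -0.1, 0.2]
width: 0.0857
grip_force: 0.0
```

Request:
{"method": "move_arm", "body": {"targets": [[[4,0,-0.8],0],[[4,0,-0.8],0],[[0,0,0],0]]}}

```text
time_s: 13.5
tool_pos: [0.5088, 0.1296, 0.4195]
tool_rot: [3.124, 0.176, -1.778]
contact_force: [0.2, 1.1, 0.4]
width: 0.0853
grip_force: 0.0
```

```bash
cat >> h.py <<'E'
def tilt():
    s=ctrl.read_state(); print('tz',R.from_euler('xyz',s['tool_rot']).as_matrix()[:,2].round(4),'q',s['joint_pos'].round(3))
E
python3 - <<'E'
from h import *
tilt(); go(.522,-.1,.41,-100)
E
```

```text
tz [ 0.0184  0.1754 -0.9843] q [-2.700e-02 -1.000e-03  1.740e+00  1.800e-01  1.391e+00 -2.994e+00]
t 13.5 pos [0.5088 0.1296 0.4195] psi -101.86 j6 -2.99 shift [22.02 -5.95 -3.07] roll -1.86
```

Request:
{"method": "move_arm", "body": {"targets": [[[5,-1,-0.9],0],[[5,-1,-0.8],0],[[5,-1,-0.7],0],[[5,-1,-0.6],0],[[0,0,0],0]]}}

```text
time_s: 14.12
tool_pos: [0.511, 0.0373, 0.434]
tool_rot: [3.122, 0.076, -1.914]
contact_force: [0.4, 1.0, -0.5]
width: 0.0855
grip_force: 0.0
```

```bash
python3 - <<'E'
from h import *
tilt(); go(.522,-.1,.41,-100)
E
```

```text
tz [ 0.0075  0.0782 -0.9969] q [-0.184 -0.029  1.737  0.079  1.442 -2.994]
t 14.12 pos [0.511  0.0373 0.434 ] psi -109.64 j6 -2.99 shift [12.7  -5.68  1.33] roll -9.64
```

Request:
{"method": "move_arm", "body": {"targets": [[[5,-1.6,0.3],0],[[5,-1.7,0.3],0],[[0,0,0],0]]}}

```text
time_s: 14.5
tool_pos: [0.5204, -0.0106, 0.4225]
tool_rot: [3.124, 0.026, -1.983]
contact_force: [-0.2, 0.3, 0.1]
width: 0.0853
grip_force: 0.0
```

```bash
python3 - <<'E'
from h import *
tilt(); go(.522,-.1,.41,-100)
E
```

```text
tz [-0.0055  0.0304 -0.9995] q [-0.26   0.006  1.724  0.028  1.425 -2.994]
t 14.5 pos [ 0.5204 -0.0106  0.4225] psi -113.6 j6 -2.99 shift [ 8.16 -3.74  0.98] roll -13.6
```

Request:
{"method": "move_arm", "body": {"targets": [[[5.4,-2,0.3],0],[[0,0,0],0]]}}

```text
time_s: 14.75
tool_pos: [0.5262, -0.0382, 0.4183]
tool_rot: [3.128, -0.002, -2.02]
contact_force: [-0.3, -0.2, 0.1]
width: 0.0853
grip_force: 0.0
```

```bash
python3 - <<'E'
from h import *
tilt(); go(.522,-.1,.41,-100)
E
```

```text
tz [-0.0126  0.0043 -0.9999] q [-0.302  0.03   1.708  0.     1.417 -2.994]
t 14.75 pos [ 0.5262 -0.0382  0.4183] psi -115.74 j6 -2.99 shift [ 5.74 -2.32  0.81] roll -15.74
```

The tilt is down to 0.8°. Next I'll unwind and go to the bar.

Request:
{"method": "move_arm", "body": {"targets": [[[0,0,0],10.5],[[0,0,0],10.5],[[0,0,0],10.5],[[0,0,0],10.5],[[0,0,0],10.5],[[0,0,0],10.5],[[0,0,0],10.5],[[0,0,0],10.5],[[0,0,0],10.5],[[0,0,0],10.5]]}}

```text
time_s: 16.0
tool_pos: [0.5259, -0.0369, 0.4188]
tool_rot: [-3.138, -0.012, 2.427]
contact_force: [-0.3, 0.1, 0.9]
width: 0.0852
grip_force: 0.0
```

Request:
{"method": "move_arm", "body": {"targets": [[[0,0,0],10.5],[[0,0,0],10.5],[[0,0,0],10.5],[[0,0,0],10.5],[[0,0,0],10.5],[[0,0,0],10.5],[[0,0,0],10.5],[[0,0,0],10.5],[[0,0,0],10.5],[[0,0,0],5]]}}

```text
time_s: 17.25
tool_pos: [0.5259, -0.0369, 0.4188]
tool_rot: [-3.13, 0.006, 0.692]
contact_force: [0.4, 0.0, -0.3]
width: 0.0852
grip_force: 0.0
```

```bash
python3 - <<'E'
from h import *
tilt(); go(.584,.399,.4,40)
c=load('pics/w3.npz')
im=cv2.imread('pics/w3.png')
a=ray(c,(286,26),.06);b=ray(c,(303,26),.06);d=ray(c,(276,80),.06);e=ray(c,(292,82),.06)
print((a+b+d+e)/4,np.linalg.norm(a-b),np.linalg.norm((a+b-d-e)/2),np.degrees(np.arctan2(*(d+e-a-b)[1::-1])))
print('nose',ray(c,(269,160),.01))
E
```

```text
tz [-0.0118  0.0048 -0.9999] q [-3.000e-01  2.800e-02  1.708e+00  1.000e-03  1.418e+00  5.790e-01]
t 17.25 pos [ 0.5259 -0.0369  0.4188] psi 39.67 j6 0.58 shift [ 32.31 -29.83   2.03] roll -0.33
[0.59031367 0.39289468 0.06      ] 0.0155619828017892 0.04808102892596927 -136.3362893681655
nose [0.5130242  0.33643096 0.01      ]
```

Request:
{"method": "move_arm", "body": {"targets": [[[4,-3.7,0.2],0],[[4,-3.7,0.2],0],[[4,-3.7,0.2],0],[[4,-3.7,0.2],0],[[4,-3.7,0.2],0],[[4,-3.7,0.2],0],[[4,-3.7,0.2],0],[[4.2,-3.7,0.2],0],[[0,0,0],0],[[0,0,0],0]]}}

```text
time_s: 18.5
tool_pos: [0.5833, 0.3958, 0.4031]
tool_rot: [-3.131, 0.008, 0.696]
contact_force: [0.4, 0.1, 1.0]
width: 0.086
grip_force: 0.0
```

```bash
python3 - <<'E'
from h import *
tilt(); go(.586,.397,.2,40)
c=cam('wrist'); im=read_camera('wrist'); cv2.imwrite('pics/w4.png',im[:,:,::-1])
np.savez('pics/w4.npz',f=c[0],cx=c[1],cy=c[2],o=c[3],M=c[4])
E
```

```text
tz [-0.013   0.0033 -0.9999] q [0.424 0.499 1.176 0.008 1.477 1.298]
t 18.5 pos [0.5833 0.3958 0.4031] psi 39.85 j6 1.3 shift [ 0.45  0.3  20.31] roll -0.15
```

View pics/w4.png

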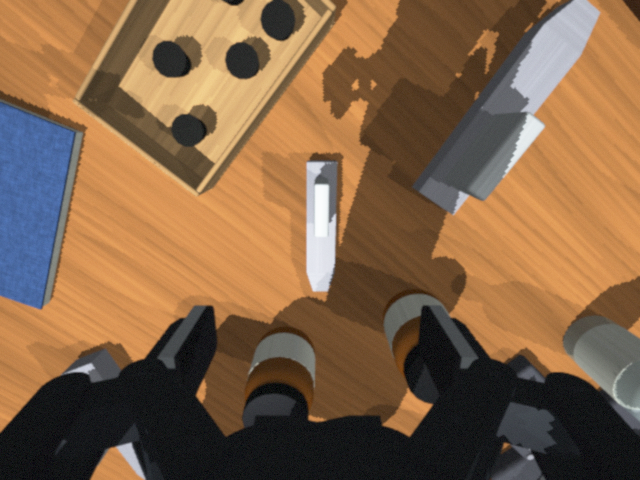

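The bar is centred: grip top is the white rectangle (315-328, 184-238) and the nose is at (319,290).

```bash
python3 - <<'E'
from h import *
c=load('pics/w4.npz'); im=cv2.imread('pics/w4.png')
m=cv2.inRange(im[150:300,295:350],(225,225,225),(255,255,255))
n,l,st,ce=cv2.connectedComponentsWithStats(m); i=1+st[1:,4].argmax()
pts=np.argwhere(l==i)[:,::-1].astype(np.float32)+[295,150]; r=cv2.minAreaRect(pts.astype(np.float32)); print(r)
bx=cv2.boxPoints(r); W=np.array([ray(c,q,.06)[:2] for q in bx]); print('grip',W.mean(0),[np.linalg.norm(W[i]-W[i-1]).round(4) for i in range(4)])
g1=ray(c,(321.5,184),.06);g2=ray(c,(320.5,238),.06); print(np.degrees(np.arctan2(*(g2-g1)[1::-1])))
n=ray(c,(319.5,290),.01);e=ray(c,(322,161),.02);print('nose',n,'end',e,np.degrees(np.arctan2(*(n-e)[1::-1])),np.linalg.norm(n-e))
x=W.mean(0); go(x[0]+.002,x[1],.2,40)
E
```

```text
((316.9999694824219, 236.99996948242188), (103.99998474121094, 19.999996185302734), 90.0)
grip [0.56490633 0.38397107] [np.float64(0.1018), np.float64(0.0178), np.float64(0.1018), np.float64(0.0196)]
-141.0168402899951
nose [0.50775741 0.33334356 0.01      ] end [0.62014847 0.42420449 0.02      ] -141.0466918361252 0.14487049432916574
t 18.55 pos [0.5836 0.3949 0.4035] psi 39.78 j6 1.3 shift [-1.840e+00 -1.000e-02  2.036e+01] roll -0.22
```

Request:
{"method": "move_arm", "body": {"targets": [[[0.4,0.2,5],0.8],[[0,0,5],0],[[0,0,5],0],[[0,0,4],0],[[0,0,1],0],[[0,0,0],0]]}}

```text
time_s: 19.3
tool_pos: [0.5865, 0.396, 0.2041]
tool_rot: [-3.132, 0.007, 0.679]
contact_force: [0.6, 0.2, 0.4]
width: 0.0855
grip_force: 0.0
```

Request:
{"method": "move_arm", "body": {"targets": [[[0,0,0],0],[[0,0,0],0],[[0,0,0],0],[[0,0,0],0],[[0,0,0],0],[[0,0,0],0],[[0,0,0],0]], "claw": 1, "squeeze": 60}}

```text
time_s: 20.18
tool_pos: [0.5863, 0.3966, 0.2038]
tool_rot: [-3.132, 0.007, 0.68]
contact_force: [-0.7, 0.7, 4.2]
width: 0.0133
grip_force: 59.7
```

Request:
{"method": "move_arm", "body": {"targets": [[[0,0,-3],0],[[0,0,-6],0],[[0,0,-6],0],[[0,0,-4],0],[[0,0,0],0],[[0,0,0],0]]}}

```text
time_s: 20.92
tool_pos: [0.5877, 0.3955, 0.3885]
tool_rot: [-3.13, 0.014, 0.68]
contact_force: [-0.3, -0.5, -7.5]
width: 0.0129
grip_force: 59.4
```

```bash
python3 - <<'E'
from h import *
tilt(); a=np.radians(84.8); C=np.array([.533,-.1415]); p=C+.222*np.array([np.cos(a),np.sin(a)]); print(p); go(p[0],p[1],.395,84.8)
c=cam('wrist'); im=read_camera('wrist'); cv2.imwrite('pics/w5.png',im[:,:,::-1])
np.savez('pics/w5.npz',f=c[0],cx=c[1],cy=c[2],o=c[3],M=c[4])
E
```

```text
tz [-1.870e-02  2.000e-04 -9.998e-01] q [0.421 0.519 1.178 0.008 1.462 1.311]
[0.55312043 0.07958634]
t 20.93 pos [0.5877 0.3955 0.3885] psi 38.94 j6 1.31 shift [-22.55  22.39  -0.6 ] roll -45.86
```

View pics/w5.png

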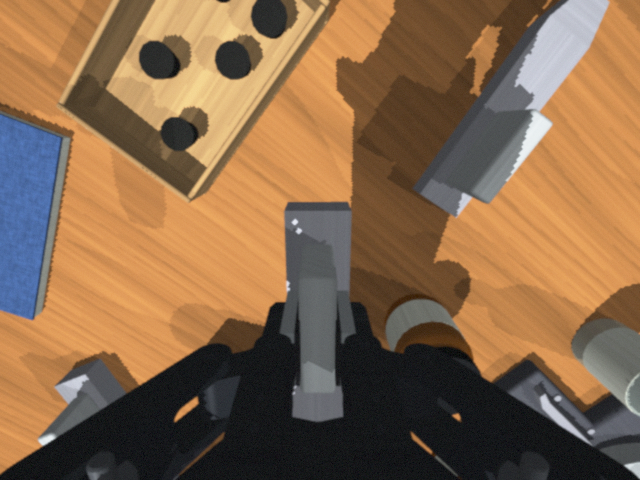

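The bar is held straight: rear end at (318,204) and nose at (318,415). I'll turn and carry it to the outer end of the channel.

Request:
{"method": "move_arm", "body": {"targets": [[[0,0,0],-10],[[0,0,0],-10],[[0,0,0],-10],[[0,0,0],-10],[[0,0,0],-5.9],[[0,0,0],0]]}}

```text
time_s: 21.72
tool_pos: [0.5879, 0.3956, 0.3893]
tool_rot: [-3.124, 0.001, 1.479]
contact_force: [-1.1, -0.2, -6.4]
width: 0.0133
grip_force: 59.3
```

Request:
{"method": "move_arm", "body": {"targets": [[[-5,-0.1,0],0],[[-5,-0.1,0],0],[[-5,-0.1,0],0],[[-5,-0.1,0],0],[[-5,-0.1,0],0],[[-5,-0.1,0],0],[[-1.7,0,0],0],[[0,0,0],0],[[0,0,0],0]]}}

```text
time_s: 22.85
tool_pos: [0.5539, 0.0817, 0.392]
tool_rot: [-3.128, -0.003, 1.481]
contact_force: [-0.5, 0.9, -4.8]
width: 0.0129
grip_force: 59.7
```

```bash
python3 - <<'E'
from h import *
c=load('pics/w5.npz'); e=ray(c,(318,210),.205); psi=np.radians(38.9); print('rear along tool x from TCP',(e[:2]-[.5877,.3955])@[np.cos(psi),np.sin(psi)],'lat',(e[:2]-[.5877,.3955])@[np.sin(psi),-np.cos(psi)])
tilt(); go(.5531,.0796,.395,84.8)
c=cam('wrist'); im=read_camera('wrist'); cv2.imwrite('pics/w6.png',im[:,:,::-1])
np.savez('pics/w6.npz',f=c[0],cx=c[1],cy=c[2],o=c[3],M=c[4])
E
```

```text
rear along tool x from TCP 0.04214274379944581 lat -0.0006475221819823573
tz [-0.0133  0.004  -0.9999] q [-0.07   0.133  1.65   0.003  1.371  0.019]
t 22.85 pos [0.5539 0.0817 0.392 ] psi 84.85 j6 0.02 shift [-0.21 -0.06 -0.3 ] roll 0.05
```

View pics/w6.png

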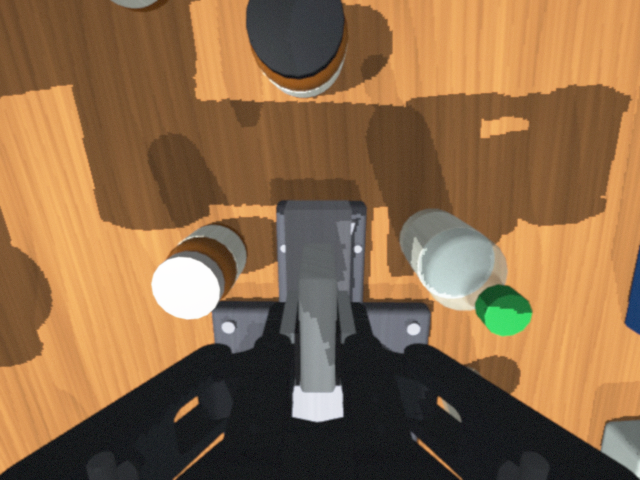

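The bar hangs above the tongue, whose outer corners are at (278,202) and (365,202). The bottle base is at (440,235) and jar_c at (240,250), both clear. Next is a check of the centre line.

```bash
python3 - <<'E'
from h import *
c=load('pics/w6.npz')
a=np.radians(84.8); C=np.array([.533,-.1415]); ex=np.array([np.sin(a),-np.cos(a)]); ey=np.array([np.cos(a),np.sin(a)])
f=lambda q,z:(((ray(c,q,z)[:2]-C)@ex).round(4),((ray(c,q,z)[:2]-C)@ey).round(4))
print('tongue corners',f((278,202),.025),f((365,202),.025)); print('bolts',f((228,327),.027),f((414,328),.027),f((283,248),.027),f((358,248),.027))
print('rear bar edge',f((318,210),.208),f((286,209),.208),f((350,209),.208))
P=ctrl.read_state()['tool_pos'][:2]; print('tcp',(P-C)@ex,(P-C)@ey)
print('bottle base',f((440,235),.03))
E
```

```text
tongue corners (np.float64(-0.0411), np.float64(0.2356)) (np.float64(0.0435), np.float64(0.2359))
bolts (np.float64(-0.0999), np.float64(0.0981)) (np.float64(0.1019), np.float64(0.0985)) (np.float64(-0.0373), np.float64(0.1891)) (np.float64(0.0382), np.float64(0.1894))
rear bar edge (np.float64(-0.0001), np.float64(0.2679)) (np.float64(-0.0144), np.float64(0.2683)) (np.float64(0.0141), np.float64(0.2684))
tcp 0.0005557046230928765 0.2243376075569916
bottle base (np.float64(0.1178), np.float64(0.2043))
```

Request:
{"method": "move_arm", "body": {"targets": [[[0,0.28,4],0],[[0,0,4],0],[[0,0,4],0],[[0,0,2],0],[[0,0,1],0],[[0,0,0.5],0],[[0,0,0.5],0],[[0,0,0],0]]}}

```text
time_s: 23.9
tool_pos: [0.5549, 0.081, 0.2329]
tool_rot: [-3.13, -0.002, 1.481]
contact_force: [0.1, 0.2, -5.3]
width: 0.0133
grip_force: 59.8
```

```bash
python3 - <<'E'
from h import *
tilt(); go(.5531,.0796,.2288,84.8); s=ctrl.read_state(); print(s['contact_force'].round(1))
E
```

```text
tz [-0.0118  0.003  -0.9999] q [-0.071  0.323  1.767  0.002  1.064  0.018]
t 23.9 pos [0.5549 0.081  0.2329] psi 84.84 j6 0.02 shift [-0.15 -0.16  0.41] roll 0.04
[ 0.1  0.2 -5.3]
```

Request:
{"method": "move_arm", "body": {"targets": [[[0,0,0.3],0],[[-0.8,0,0],0],[[-1,0,0],0],[[-1,0,0],0],[[-1,0,0],0],[[-1,0,0],0],[[-0.7,0,0],0],[[0,0,0],0]]}}

```text
time_s: 24.9
tool_pos: [0.55, 0.0251, 0.2299]
tool_rot: [-3.13, -0.001, 1.48]
contact_force: [-0.3, 0.2, 2.7]
width: 0.0131
grip_force: 61.0
```

```bash
python3 - <<'E'
from h import *
tilt(); go(.5531,.0796,.2288,84.8); s=ctrl.read_state(); print(s['contact_force'].round(1),s['ft_torque'].round(2))
E
```

```text
tz [-0.0113  0.0015 -0.9999] q [-1.740e-01  3.040e-01  1.798e+00 -1.000e-03  1.051e+00 -8.300e-02]
t 24.9 pos [0.55   0.0251 0.2299] psi 84.82 j6 -0.08 shift [ 5.45 -0.18  0.11] roll 0.02
[-0.3  0.2  2.7] [-0.54 -0.07  0.04]
```

Request:
{"method": "move_arm", "body": {"targets": [[[-0.5,0,0],0],[[-0.4,0,0],0],[[-0.3,0,0],0],[[0,0,0],0]]}}

```text
time_s: 25.4
tool_pos: [0.549, 0.0143, 0.23]
tool_rot: [-3.13, -0.002, 1.481]
contact_force: [0.5, 4.4, 5.7]
width: 0.0132
grip_force: 61.5
```

Request:
{"method": "move_arm", "body": {"targets": [[[-0.2,0,0],0],[[-0.2,0,0],0],[[0,0,0],0]]}}

```text
time_s: 25.78
tool_pos: [0.5487, 0.0105, 0.23]
tool_rot: [-3.13, -0.003, 1.481]
contact_force: [0.1, 5.5, 5.9]
width: 0.0131
grip_force: 61.5
```

Request:
{"method": "move_arm", "body": {"targets": [[[-0.2,0,0],0],[[-0.2,0,0],0],[[0,0,0],0]]}}

```text
time_s: 26.15
tool_pos: [0.5484, 0.0071, 0.2302]
tool_rot: [-3.13, -0.004, 1.481]
contact_force: [0.9, 8.9, 6.5]
width: 0.0135
grip_force: 61.6
```

Request:
{"method": "move_arm", "body": {"targets": [[[-0.2,0,0],0],[[-0.1,0,0],0],[[0,0,0],0]]}}

```text
time_s: 26.52
tool_pos: [0.5483, 0.006, 0.2307]
tool_rot: [-3.131, -0.009, 1.48]
contact_force: [1.2, 19.6, 9.8]
width: 0.0132
grip_force: 62.1
```

```bash
python3 - <<'E'
from h import *
tilt()
c=cam('top'); im=read_camera('top'); cv2.imwrite('pics/t7.png',cv2.resize(im[170:285,295:455],None,fx=5,fy=5,interpolation=cv2.INTER_CUBIC)[:,:,::-1])
c=cam('wrist'); im=read_camera('wrist'); cv2.imwrite('pics/w7.png',im[:,:,::-1])
np.savez('pics/w7.npz',f=c[0],cx=c[1],cy=c[2],o=c[3],M=c[4])
E
```

```text
tz [-0.0099  0.0098 -0.9999] q [-0.211  0.298  1.805  0.009  1.051 -0.125]
```

The bar bottomed out: it stalled at about 20 N where home was expected. Release and lift.

Request:
{"method": "move_arm", "body": {"targets": [[[0,0,0],0],[[0,0,0],0],[[0,0,0],0],[[0,0,0],0]], "claw": 0.1}}

```text
time_s: 27.12
tool_pos: [0.5475, 0.0029, 0.2291]
tool_rot: [-3.128, -0.002, 1.48]
contact_force: [0.6, 0.6, 0.1]
width: 0.0385
grip_force: 0.0
```

Request:
{"method": "move_arm", "body": {"targets": [[[0,0,-2],0],[[0,0,-4],0],[[0,0,-5],0],[[0,0,-5],0],[[0,0,0],0],[[0,0,0],0]]}}

```text
time_s: 27.88
tool_pos: [0.5494, 0.0027, 0.3887]
tool_rot: [-3.128, -0.002, 1.48]
contact_force: [-0.1, -0.3, -1.0]
width: 0.0385
grip_force: 0.0
```

```bash
python3 - <<'E'
from h import *
tilt()
c=cam('wrist'); im=cv2.cvtColor(read_camera('wrist'),cv2.COLOR_RGB2BGR); cv2.imwrite('pics/w8.png',im)
a=np.radians(84.8); C=np.array([.5335,-.1415]); ex=np.array([np.sin(a),-np.cos(a)]); ey=np.array([np.cos(a),np.sin(a)])
W=lambda x,y,z:np.r_[C+x*ex+y*ey,z]
# expected pixels at home: bar square end top corners, grip top corners
for n,p in dict(endL=(-.015,.195,.045),endR=(.015,.195,.045),g1=(-.007,.13,.085),g2=(.007,.13,.085),g3=(-.007,.18,.085),g4=(.007,.18,.085)).items(): print(n,proj(c,W(*p)).round(1))
u,v=proj(c,W(0,.19,.045)); g=cv2.cvtColor(im,cv2.COLOR_BGR2GRAY); print('col',g[int(v)-30:int(v)+30,int(u)],int(v)-30)
u,v=proj(c,W(0,.155,.085)); print('row',g[int(v),int(u)-30:int(u)+30],int(u)-30); print('colg',g[int(v)-40:int(v)+40,int(u)],int(v)-40)
s=ctrl.read_state(); print(s['contact_force'])
p=W(-.095,-.095,0); go(p[0],p[1],.4,84.8)
E
```

```text
tz [-0.0133  0.0032 -0.9999] q [-0.215  0.109  1.683  0.     1.363 -0.125]
endL [300.5 163.5]
endR [334.7 163.6]
g1 [308.4 248.5]
g2 [325.5 248.6]
g3 [308.  187.8]
g4 [325.9 187.8]
col [ 57  58  54  51  45  44  51  46  48  43  48  48  50  49  43  48  46  45
  46  51  46  44  47  52  62  70  78  83  81  83  84  85  81  84  80  82
  80  82  81  83  84  83  85  82  87  86  86  84  87  89  93 111 125 134
 137 138 139 145 196 245] 139
row [106 134 183 213 221 220 222 220 220 221 220 216 189 123  61  70 138 200
 211 203 191 189 184 180 200 240 249 249 249 249 249 248 247 245 244 244
 243 242 234 215 171 122 106 107 109 111 105 106  95  79  67  90 105 112
 109 111 109 111 110 110] 286
colg [ 79  85  93 103  99  90  84  85  85  89  87 100 109 124 134 137 135 134
 146 199 247 251 252 252 251 251 251 251 251 251 251 251 250 251 250 250
 249 249 250 249 249 248 248 248 247 248 248 248 246 247 246 246 246 246
 246 246 247 246 245 246 245 246 246 245 245 245 245 245 245 243 231 212
 211 214 214 215 214 216 215 214] 178
[-0.96312099 -0.95940376 -1.03255662]
t 27.93 pos [0.5492 0.0027 0.3878] psi 84.83 j6 -0.12 shift [-24.    -9.79  -1.12] roll 0.03
```

Bar check: the square end is at row 163.5 (163.5 expected at home) and the grip front at row 248 (248.5 expected). Lateral offset is about 1 mm, so the bar is home. Next, the plunger with the fingers shut.

Request:
{"method": "move_arm", "body": {"targets": [[[-4.8,-1.92,0],0],[[-4.8,-1.92,0],0],[[-4.8,-1.92,0],0],[[-4.8,-1.92,0],0],[[-4.8,-1.92,0],0],[[0,0,0],0],[[0,0,0],0],[[0,0,0],0]], "claw": 1}}

```text
time_s: 28.92
tool_pos: [0.4329, -0.2265, 0.3894]
tool_rot: [-3.128, -0.003, 1.482]
contact_force: [0.6, -0.8, 1.4]
width: 0.0003
grip_force: 0.0
```

```bash
python3 - <<'E'
from h import *
tilt(); go(.432,-.228,.252,84.8); print(ctrl.tip_reach)
c=cam('wrist'); print(proj(c,(.430,-.2275,.075)))
E
```

```text
tz [-0.0132  0.0042 -0.9999] q [-0.728 -0.052  1.847 -0.006  1.36  -0.639]
t 28.93 pos [ 0.4329 -0.2265  0.3894] psi 84.94 j6 -0.64 shift [-0.2   0.11 13.74] roll 0.14
0.1734
[317.12834714 229.27027825]
```

Request:
{"method": "move_arm", "body": {"targets": [[[-0.2,0.1,5],0],[[0,0,5],0],[[0,0,3.5],0],[[0,0,0.4],0],[[0,0,0.4],0],[[0,0,0],0]]}}

```text
time_s: 29.68
tool_pos: [0.4323, -0.2294, 0.2486]
tool_rot: [-3.131, -0.001, 1.481]
contact_force: [0.3, -0.3, -0.2]
width: -0.0002
grip_force: 0.0
```

Request:
{"method": "move_arm", "body": {"targets": [[[0,0,0.4],0],[[0,0,0.4],0],[[0,0,0.3],0],[[0,0,0],0]]}}

```text
time_s: 30.18
tool_pos: [0.4322, -0.2298, 0.2371]
tool_rot: [-3.132, -0.0, 1.48]
contact_force: [1.8, 1.2, 6.4]
width: 0.0001
grip_force: 3.2
```

Request:
{"method": "move_arm", "body": {"targets": [[[0,0,0.2],0],[[0,0,0.2],0],[[0,0,0.1],0],[[0,0,0],0]]}}

```text
time_s: 30.68
tool_pos: [0.4325, -0.2299, 0.2342]
tool_rot: [-3.132, -0.0, 1.481]
contact_force: [-3.0, 6.5, 22.9]
width: -0.0002
grip_force: 11.5
```

Stopped against the bottom at 23 N. Hold briefly, then retreat.

Request:
{"method": "move_arm", "body": {"targets": [[[0,0,0],0],[[0,0,0],0]]}}

```text
time_s: 30.92
tool_pos: [0.4325, -0.2299, 0.2342]
tool_rot: [-3.132, -0.0, 1.481]
contact_force: [-3.6, 4.7, 22.9]
width: -0.0
grip_force: 11.4
```

Request:
{"method": "move_arm", "body": {"targets": [[[0,0,-1],0],[[0,0,-2],0],[[0,0,-4],0],[[0,0,-5],0],[[0,0,-3],0],[[0,0,0],0],[[0,0,0],0]]}}

```text
time_s: 31.8
tool_pos: [0.4327, -0.2295, 0.3795]
tool_rot: [-3.127, -0.003, 1.481]
contact_force: [-0.0, 0.3, 0.1]
width: 0.0001
grip_force: 0.0
```

```bash
python3 - <<'E'
from h import *
s=ctrl.read_state(); print(s['time_s'],s['tool_pos'],s['contact_force'])
im=cv2.cvtColor(read_camera('top'),cv2.COLOR_RGB2BGR); c=cam('top'); cv2.imwrite('pics/t9.png',im)
old=cv2.imread('pics/top0.png')
d=cv2.absdiff(im,old).max(2)
# bystanders: shift of a patch around each, vs the first picture
for n,p in dict(bottle=(.64,.049,.17),jc=(.444,.047,.1),ja=(.558,.224,.11),jb=(.422,.304,.11),beaker=(.715,-.148,.085)).items():
    u,v=proj(c,p).astype(int); t=old[v-14:v+14,u-14:u+14]; r=cv2.matchTemplate(im[v-24:v+24,u-24:u+24],t,cv2.TM_CCOEFF_NORMED); _,m,_,l=cv2.minMaxLoc(r); print(n,round(m,2),l[0]-10,l[1]-10)
a=np.radians(84.8); C=np.array([.5335,-.1415]); ex=np.array([np.sin(a),-np.cos(a)]); ey=np.array([np.cos(a),np.sin(a)])
for x,y,z in [(0,.155,.085),(-.095,-.095,.075)]:
    u,v=proj(c,np.r_[C+x*ex+y*ey,z]).astype(int); print(u,v,im[v,u],im[v-8:v+9,u].mean(1).round(),im[v,u-22:u+22].mean(1).round())
E
```

```text
31.8 [ 0.4327481  -0.22947302  0.37949839] [-0.00849544  0.25854911  0.1409312 ]
bottle 1.0 0 0
jc 0.73 0 0
ja 0.99 0 0
jb 0.99 0 0
beaker 0.97 0 0
337 217 [201 202 201] [ 89.  88.  57.  87.  89.  88.  84. 203. 201. 202. 205. 177. 112. 110.
 115.  71.  69.] [ 89.  87.  87.  80.  77.  82.  82.  91. 134. 165. 162. 164. 140. 149.
 205. 209. 209. 207. 207. 208. 203. 202. 201. 202. 199. 197. 198. 197.
 198. 196. 198. 182. 117.  90.  90.  86.  82.  82.  81.  86.  76.  64.
  54.  53.]
428 262 [184 197 202] [ 76.  63.  93.  53.  53.  60. 134. 196. 194. 193. 193. 191. 186. 183.
 184. 179. 179.] [106. 166. 212. 218. 220. 220. 220. 221. 222. 220. 219. 192. 157. 149.
 157. 165. 170. 178. 182. 186. 190. 193. 194. 195. 175. 108.  62.  68.
  97. 125. 109.  75.  56.  55.  57.  53.  59.  54.  56.  53.  56.  58.
  58.  55.]
```

```bash
python3 -c "
from workcell import ctrl
print(ctrl.close_job())"
```

```text
the job is handed in; nothing more can be done
None
```

I handed the job in at about 32 s without seeing a verdict: the keyway faces the channel, the bar measured home, the plunger was pressed to its stop and released (return not seen directly), and the bystanders have not moved.

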